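# Click the clamp collar onto the run-out spindle

### The arm

A 6-joint arm with a two-finger parallel gripper is mounted at the origin on the work surface. World frame = base frame: x ahead of the robot, y to its left, z up, the work surface at z = 0. Lengths are in m, angles in rad, forces in N, time in s.
With the tool pointing down it reaches from about 0.35 to 0.775 m from the base axis. Payload 5.5 kg.
Tool frame: the origin (TCP) lies midway between the tips of the shut fingers; the grasp point (between the pads) lies 19 mm behind it; z points along the fingers, y is the line along which they close (so a half turn about z gives the same grasp; the last joint's range is limited). The gripper opens to 85 mm and grips with 20 to 120 N. Pads are 22 mm wide; open, the fingers measure 114 mm over their backs; the gripper's body (76 mm by 85 mm) begins 54 mm behind the grasp point. The pads swing forward as they close: fully open they stand 13 mm farther back than shut.
Start: joints at [-1.448, 0.313, 0.046, 1.304, 0, 1.431], TCP at [0.149, -0.555, 0.231] pointing down, gripper open.
Joint ranges: [-2.76, 2.76], [-0.86, 1.69], [-1.03, 1.26], [-2.2, 2.34], [-1.47, 1.5], [-3.14, 3.14]. Speed limits (rad/s): [2.57, 2.57, 3.14, 3.14, 3.14, 3.14].

### API

Orientations are given as a unit quaternion [w, x, y, z].
In Python, from workcell import env gives the robot as it stands. The module is installed in compiled form; this text tells all that it offers.
- The arm moves only by the tool servo_tool, never from a script. Its argument "increments" is a list of rows, each an object of numbers: "grip": the closure, from 0 (fully open) to 1 (shut); "x", "y", "z": the shift along the tool's x, y, z in mm; "roll": the turn about the tool's z in degrees. In form: [{"grip": .., "x": .., "y": .., "z": .., "roll": ..}, ...]. A call has 1 to 5 rows; each row shifts and turns the commanded pose from where the row before left it, along the tool's axes as they then stand; what a row does not reach is not made up. A row lasts 1/12 s, in which the tool goes at most 41.7 mm and 7.16 degrees, less where a joint would pass 70% of its speed; a pose out of reach is approached as far as the arm can. A call is refused whole if a number of a shift passes 41.7 or a number of a turn 7.16, either way. A call with a gripper value outside its range is refused whole. The fingers move at their own pace and stop on an object; "grip_force" is the grip in N (left out, the last holds). Time passes only in rows, so rows that do not move let the fingers close. It gives the time, the measured TCP pose, the force, the opening and the grip force at its end, in the units of the state.
- env.get_state(): the state, without advancing time (a new reading comes with each control period).
- env.read_camera(name): name is "side" or "top"; returns the picture (400x640x3 uint8, red, green, blue); there is no depth.
- env.get_calibration(name): a dict with "vertical_fov" (degrees; the focal length in pixels is half the picture's height over the tangent of half this angle, whatever the lens; pixels are square), "cx", "cy" (the principal point, pixels), "k1" (the pictures are not rectified: a ray, as slopes to the right and down, at radius r is drawn at 1 + k1 r^2 times it, then the intrinsics apply), "rvec" (rotation vector, rad) and "tvec" (3), from world to camera coordinates, as OpenCV has them. Camera axes: x right, y down, z forward; pixel columns grow to the right and rows downward; lengths in m; the calibration is good to about 2 mm. A picture is of the moment at which its call begins. get_calibration takes no time and is no camera call.
- env.hand_in(): hands the job in; it is judged then, once.
The state is a dict: "clock": time; "joint_pos": joint angles; "qvel": joint speeds; "tau": joint torques, N m; "tcp_pos": TCP position; "orientation": TCP orientation; "wrist_force": force on the tool from outside, world axes, zero at the start; "ft_torque": the same for the moment, N m; "finger_gap": finger opening in m; "grip_force": force on a finger pad.
Only numpy, scipy, OpenCV 4.12 (cv2) and the standard library are available. Lean on these libraries where they do the work, as an engineer would, in place of code of your own. Each camera call takes 0.05 s, during which the arm holds its last target. There are 200 camera calls.

### The job

Take the flanged clamp collar from the bench, slide it over the nose of the upright spindle on the run-out fixture and press it down, against the sprung disc, past the sprung balls until it clicks, so that it stays down by itself when let go. Press gently: the spindle bearing is delicate and must never be rammed, so feel for the click instead of driving to a height. Do not bump the dial gauge, and leave the other things on the bench where they stand.

Things in the scene. Friction and masses are not known exactly. Their poses are not given: they have to be found in the camera images.
- collar: the clamp collar: turned aluminium sleeve standing on the bench, open right through (bore 20 mm). Lower 10 mm: flange of 54 mm diameter; above it a plain barrel 40 mm wide; 38 mm tall in all; 56 to 112 g. Origin on the axis at the flange's underside, z up the bore. Goes on as it stands, flange down, at any turn about z. Grip the barrel, fingertips just above the flange, which then takes the push.
- fixture: run-out fixture, fixed to the bench: aluminium plate 200 x 200 x 15 mm, round pedestal at its centre, and from it a steel spindle 18 mm thick straight up. Origin: centre of the plate's underside, on the spindle's axis, z up. The spindle, with its balls and disc, is clamped up to 18 mm above or below its nominal height, differently each time; this is not measured, and point heights are nominal.
- nose (a point): the spindle's top end on its axis, at nominal height, 153 mm above the bench; the nose tapers over the last 11 mm to 9 mm diameter. Fixed to the fixture, z up.
- balls (a point): point on the spindle's axis at the centres of the three sprung steel balls, nominal height 136.5 mm; they bulge 3 mm from the spindle's sides. The collar's underside meets them some 4 mm higher: about 5 to 15 N pushes them in. This first bump and drop in force is not the click. The collar then slides on easily and meets the disc 5 mm lower.
- disc_top (a point): point on the axis at the free top of the sprung steel disc (120 mm wide) round the spindle's foot, nominal height 136 mm. Once the collar's underside reaches it, the disc goes down with the collar on a spring: about 4 N at first, 5.5 N after 41 mm. A collar let go before the click is slowly pushed up again, to this height or some 5 mm above it.
- click (a point): point on the axis where the collar's underside is at the click, nominal height 95 mm: the balls snap out above its top edge, the push drops briefly, and the collar is held between them and the disc. 2 mm lower the disc meets a rigid stop: the push rises steeply. 20 N there does no harm; over 30 N between collar and fixture harms the bearing.
- gauge: dial gauge on its post, fixed to the fixture's plate, 92 mm from the spindle's axis along (0.6, -0.8) of the fixture's x and y: a post 16 mm thick and a dial of 42 mm diameter, reaching 151 mm above the bench. Origin at the post's foot, 15 mm above the bench.
- plug: a bystander: solid aluminium blanking plug with the collar's outline (54 mm flange, 40 mm barrel) but a closed, bevelled top and no bore, 42 mm tall, loose on the bench. Origin at the centre of its underside.
- ring_gauge: a bystander: dark steel ring, 60 mm outside, 30 mm bore, 20 mm tall, loose on the bench. Origin at the centre of its underside.
- vblock: a bystander: dark steel block 45 x 40 mm, 38 mm tall, with a groove 25 mm wide along y in its top, loose on the bench. Origin at the centre of its underside.
Not all that is in view belongs to the job. What is shaped like the collar but blue, green or pink is not meant.

How it is judged:
On the way:
1. the collar is threaded well onto the spindle (horizontal distance between collar and fixture below 0.004 m and z of collar in the frame of fixture below 0.122 m and angle between collar's own z axis and vertical below 0.15 rad), for 0.1 s.
At the end, for the whole second after the job is handed in: The collar sits upright round the spindle (axis within 4 mm, tilt under 0.1 rad), clicked under the balls with its underside 72 to 115 mm above the bench (a collar that has not clicked springs back to 117 mm or more), released and at rest (under 4 mm/s) (horizontal distance between collar and fixture below 0.004 m and z of collar in the frame of fixture between 0.072 and 0.115 m and angle between collar's own z axis and vertical below 0.1 rad and linear speed of collar below 0.004 m/s); the robot touches nothing.
It fails at once if the collar is rammed: more than 30 N between collar and fixture (contact force between collar and fixture above 30 N).
It fails at once if the dial gauge is bumped by the robot or the collar (over 3 N) (contact force between any of the arm, the fingers, collar and gauge above 3 N).
It fails at once if another thing on the bench is moved more than 30 mm (distance of any of plug, ring_gauge, vblock from where it was at the start of the episode above 0.03 m).
It also fails if it takes over 54 s, if anything falls off the work surface, if the arm or the gripper's body presses on something with over 40 N, if the wrist force passes 120 N, or if a joint passes its speed limit or range.

## Working session

There is one attempt and no reset: what is moved stays moved. The work goes in short steps, Python scripts to look and compute and a tool call to move; the robot and the scene stay as the last step left them, time stands still between calls to the robot, and variables do not carry over. Pictures are saved under pics/ and viewed, at most 10 in all, crops included, and the job is handed in when it is done.

Besides the shell and the picture viewer there is one more tool, called after "Request:" as name(argument=value, ...), one argument or row to a line, values as JSON. servo_tool: Moves the arm, as the interface text tells. Its arguments: {"type":"object","properties":{"increments":{"type":"array"},"grip_force":{"type":"number"}},"required":["increments"]}

```bash
mkdir -p pics; cat > h.py <<'E'
import numpy as np, cv2
from workcell import env
def cal(n):
    c=env.get_calibration(n); f=200/np.tan(np.radians(c["vertical_fov"])/2)
    R=cv2.Rodrigues(np.array(c["rvec"],float))[0]; t=np.array(c["tvec"],float).ravel()
    return c,f,R,t
def ray(n,u,v):
    c,f,R,t=cal(n); d=np.array([(u-c["cx"])/f,(v-c["cy"])/f]); s=d.copy()
    for _ in range(20): s=d/(1+c["k1"]*(s@s))
    return -R.T@t, R.T@np.array([s[0],s[1],1])
def onz(n,u,v,z):
    o,d=ray(n,u,v); return o+d*(z-o[2])/d[2]
def proj(n,p):
    c,f,R,t=cal(n); q=R@np.array(p,float)+t; s=q[:2]/q[2]; s=s*(1+c["k1"]*(s@s)); return s*f+[c["cx"],c["cy"]]
def snap(n,name):
    im=env.read_camera(n); cv2.imwrite(f"pics/{name}.png",im[:,:,::-1]); return im
E
python3 - <<'E'
from h import *
for n in("top","side"):
    snap(n,n+"0"); c,f,R,t=cal(n); print(n,f,c["k1"],-R.T@t,R[2])
s=env.get_state(); print(s["tcp_pos"],s["orientation"],s["clock"],s["wrist_force"])
E
```

```text
top 364.96235598428694 0.012160499264832831 [0.4977359  0.06762281 0.829158  ] [ 0.12509179 -0.03881037 -0.9913858 ]
side 365.0870413392791 -0.07882031460521743 [0.4703598  0.57698143 0.65678507] [ 0.11628444 -0.69237474 -0.71210613]
[ 0.14931371 -0.55480153  0.23049725] [-8.17081014e-04  9.91377303e-01  1.31035777e-01  1.18307672e-08] 0.1 [-0.00790187 -0.85464136  0.59344882]
```

View pics/top0.png

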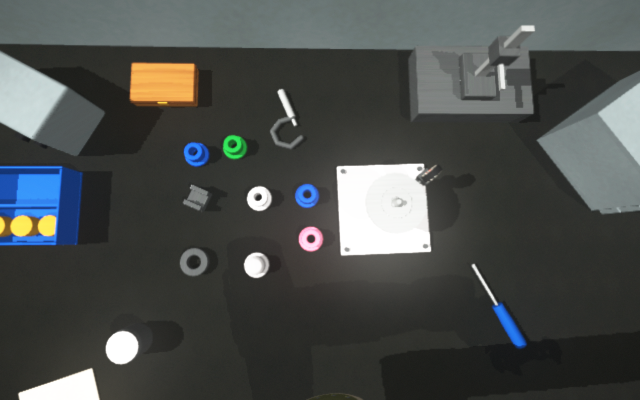

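View pics/side0.png

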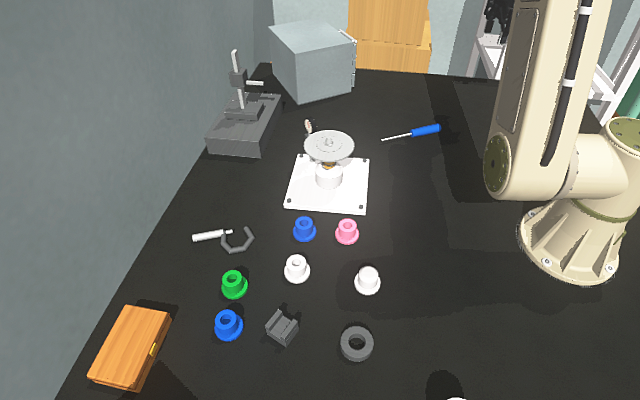

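```bash
python3 - <<'E'
from h import *
T=cv2.imread("pics/top0.png");S=cv2.imread("pics/side0.png")
z=lambda im,u,v,w,h,k:cv2.resize(im[v:v+h,u:u+w],None,fx=k,fy=k,interpolation=cv2.INTER_CUBIC)
a=z(T,330,155,120,105,3);b=z(S,280,110,100,110,3);c=z(T,240,180,40,40,6);d=z(S,278,250,40,40,6)
m=np.zeros((330+240,720,3),np.uint8);m[:315,:360]=a;m[:330,360:660]=b;m[330:,:240]=c;m[330:,240:480]=d
cv2.imwrite("pics/z0.png",m)
# plate corners -> centre
g=cv2.cvtColor(T,cv2.COLOR_BGR2GRAY)
k=(g>110).astype(np.uint8);k=cv2.morphologyEx(k,cv2.MORPH_CLOSE,np.ones((5,5)))
n,l,st,ce=cv2.connectedComponentsWithStats(k)
for i in range(1,n):
    if st[i,4]>150 and 170<ce[i][0]<450 and 120<ce[i][1]<290: print(st[i],ce[i])
i=l[240,390];ct=max(cv2.findContours((l==i).astype(np.uint8),0,1)[0],key=cv2.contourArea)
bx=cv2.boxPoints(cv2.minAreaRect(ct));print(bx)
q=np.array([onz("top",*p,.015) for p in bx]);print(q,q.mean(0))
# collar
for n,im,(u,v) in(("top",g,(259,198)),("side",cv2.cvtColor(S,cv2.COLOR_BGR2GRAY),(296,268))):
    w=im[v-20:v+21,u-20:u+21];cs,h=cv2.findContours((w>100).astype(np.uint8),cv2.RETR_CCOMP,cv2.CHAIN_APPROX_NONE)
    for c,hh in zip(cs,h[0]):
        if len(c)>=8:
            e=cv2.fitEllipse(c);p=(e[0][0]+u-20,e[0][1]+v-20);print(n,hh[3],p,e[1],onz(n,*p,.038),onz(n,*p,.005))
E
```

```text
[223 135  22  24 334] [232.84730539 147.34730539]
[184 143  20  22 218] [192.68807339 154.21100917]
[ 336  163  100   93 8129] [382.51174806 209.1323656 ]
[183 185  25  25 353] [195.93767705 197.11614731]
[296 185  20  22 299] [305.49832776 195.90301003]
[247 186  25  25 499] [258.86973948 198.12625251]
[299 226  24  26 452] [310.36283186 238.59513274]
[180 249  27  26 384] [193.0078125  261.59114583]
[244 252  25  26 516] [255.94379845 264.62790698]
[[335.65384 165.26924]
 [434.90536 162.06758]
 [437.8264  252.61852]
 [338.57486 255.82018]]
[[ 0.67272927 -0.01026746  0.015     ]
 [ 0.68014786 -0.23961052  0.015     ]
 [ 0.47393727 -0.23591679  0.015     ]
 [ 0.46882832 -0.01365787  0.015     ]] [ 0.57391068 -0.12486316  0.015     ]
top -1 (258.83134841918945, 198.10036659240723) (24.21346092224121, 24.72310447692871) [0.59510932 0.16037303 0.038     ] [0.59917087 0.16424173 0.005     ]
top 0 (257.8273220062256, 197.1726779937744) (5.894186019897461, 7.540107727050781) [0.59714752 0.16256435 0.038     ] [0.60129408 0.16652446 0.005     ]
side -1 (296.47914123535156, 268.99499320983887) (25.140356063842773, 29.294719696044922) [0.59411482 0.18024326 0.038     ] [0.60071472 0.15908509 0.005     ]
```

View pics/z0.png

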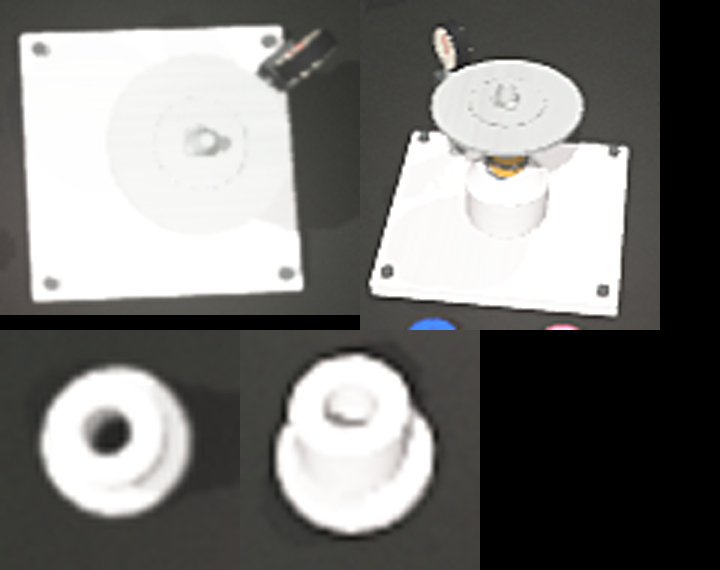

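The collar (white, with an open bore) is at top (258,198) and side (296,268). The closed-topped plug is at top (256,265). The spindle nose is at top ≈(398,201) and side ≈(330,139), with the gauge at the plate's far right corner.

```bash
cat >> h.py <<'E'
def tri(pt,ps):
    (a,d),(b,e)=ray("top",*pt),ray("side",*ps); x=np.linalg.lstsq(np.c_[d,-e],b-a,rcond=None)[0]
    p,q=a+d*x[0],b+e*x[1]; return (p+q)/2,np.linalg.norm(p-q)
E
python3 - <<'E'
from h import *
P=lambda x,y,u,v,k:((x+.5)/k-.5+u,(y+.5)/k-.5+v)
print("nose",tri(P(206,139,330,155,3),P(151,88,280,110,3)))
print("disc",tri(P(202,143,330,155,3),P(148,106,280,110,3)))
t=[onz("top",*P(x,y,330,155,3),.015) for x,y in((40,48),(269,41),(286,273),(51,284))]
s=[onz("side",*P(x-360,y,280,110,3),.015) for x,y in((423,136),(614,150),(602,290),(387,271))]
print("bolts",np.mean(t,0),np.mean(s,0)); print(np.round(t,3),np.round(s,3))
print("gaugetop",tri(P(300,58,330,155,3),P(85,48,280,110,3)))
print("collar",tri(P(107,102,240,180,6),P(110,76,278,250,6)),onz("side",*P(110,76,278,250,6),.038))
for n,u,v in(("blue",306,195),("plug",256,264),("pink",310,238),("vb",196,197),("ring",193,261)): print(n,onz("top",u,v,.02))
E
```

```text
nose (array([ 0.57325255, -0.11662487,  0.14465949]), np.float64(0.0044529645517359965))
disc (array([ 0.5744181 , -0.11915392,  0.12483662]), np.float64(0.0014006713493523405))
bolts [ 0.57451756 -0.11730283  0.015     ] [ 0.57481793 -0.11975088  0.015     ]
[[ 0.66  -0.027  0.015]
 [ 0.665 -0.203  0.015]
 [ 0.49  -0.208  0.015]
 [ 0.483 -0.032  0.015]] [[ 0.667 -0.205  0.015]
 [ 0.489 -0.212  0.015]
 [ 0.484 -0.034  0.015]
 [ 0.66  -0.028  0.015]]
gaugetop (array([ 0.6339669 , -0.18458036,  0.1294849 ]), np.float64(0.00682745471419178))
collar (array([0.5987606 , 0.16363793, 0.03673526]), np.float64(0.00031604350790186917)) [0.59865859 0.16448237 0.038     ]
blue [0.60393677 0.05770629 0.02      ]
plug [0.45322872 0.16692217 0.02      ]
pink [0.50835797 0.04935681 0.02      ]
vb [0.6002588  0.30023694 0.02      ]
ring [0.46114444 0.30201082 0.02      ]
```

Request:
servo_tool(
  increments=[
    {"grip": 0, "roll": -6.81},
    {"grip": 0, "roll": -6.81},
    {"grip": 0, "roll": -6.81},
    {"grip": 0, "roll": -6.81},
    {"grip": 0, "roll": -6.81},
  ],
)

```text
invalid input at $.increments[0]: expected keys grip, x, y, z, roll
```

Request:
servo_tool(
  increments=[
    {"grip": 0, "roll": -6.81},
    {"grip": 0, "roll": -6.81},
    {"grip": 0, "roll": -6.81},
    {"grip": 0, "roll": -6.81},
    {"grip": 0, "roll": -6.81},
  ],
)

```text
invalid input at $.increments[0]: expected keys grip, x, y, z, roll
```

Request:
servo_tool(
  increments=[
    {"grip": 0, "roll": -6.81},
    {"grip": 0, "x": 30, "y": 18.7},
    {"grip": 0, "x": 30, "y": 18.7},
    {"grip": 0, "x": 30, "y": 18.7},
    {"grip": 0, "x": 30, "y": 18.7},
  ],
)

```text
invalid input at $.increments[0]: expected keys grip, x, y, z, roll
```

All keys are required, so I'll resend with them filled in.

Request:
servo_tool(
  increments=[
    {"grip": 0, "x": 0, "y": 0, "z": 0, "roll": -6.81},
    {"grip": 0, "x": 0, "y": 0, "z": 0, "roll": -6.81},
    {"grip": 0, "x": 0, "y": 0, "z": 0, "roll": -6.81},
    {"grip": 0, "x": 0, "y": 0, "z": 0, "roll": -6.81},
    {"grip": 0, "x": 0, "y": 0, "z": 0, "roll": -6.81},
  ],
)

```text
clock: 0.52
tcp_pos: [0.1493, -0.555, 0.2307]
orientation: [-0.001, 0.908, 0.418, 0.0]
wrist_force: [0.7, 0.2, 0.3]
finger_gap: 0.0852
grip_force: 0.0
```

Request:
servo_tool(
  increments=[
    {"grip": 0, "x": 0, "y": 0, "z": 0, "roll": -6.81},
    {"grip": 0, "x": 0, "y": 0, "z": 0, "roll": -6.81},
    {"grip": 0, "x": 0, "y": 0, "z": 0, "roll": -6.81},
    {"grip": 0, "x": 0, "y": 0, "z": 0, "roll": -6.81},
    {"grip": 0, "x": 0, "y": 0, "z": 0, "roll": -6.81},
  ],
)

```text
clock: 0.93
tcp_pos: [0.1493, -0.555, 0.2308]
orientation: [-0.0, 0.746, 0.666, 0.0]
wrist_force: [0.7, 0.5, -0.6]
finger_gap: 0.0855
grip_force: 0.0
```

Request:
servo_tool(
  increments=[
    {"grip": 0, "x": 0, "y": 0, "z": 0, "roll": -6.81},
    {"grip": 0, "x": 30, "y": 18.7, "z": 0, "roll": 0},
    {"grip": 0, "x": 30, "y": 18.7, "z": 0, "roll": 0},
    {"grip": 0, "x": 30, "y": 18.7, "z": 0, "roll": 0},
    {"grip": 0, "x": 30, "y": 18.7, "z": 0, "roll": 0},
  ],
)

```text
clock: 1.35
tcp_pos: [0.2245, -0.4338, 0.2306]
orientation: [-0.0, 0.708, 0.707, 0.0]
wrist_force: [0.5, -1.1, -0.6]
finger_gap: 0.0853
grip_force: 0.0
```

Request:
servo_tool(
  increments=[
    {"grip": 0, "x": 33, "y": 20.8, "z": 0, "roll": 0},
    {"grip": 0, "x": 33, "y": 20.8, "z": 0, "roll": 0},
    {"grip": 0, "x": 33, "y": 20.8, "z": 0, "roll": 0},
    {"grip": 0, "x": 33, "y": 20.8, "z": 0, "roll": 0},
    {"grip": 0, "x": 33, "y": 20.8, "z": 0, "roll": 0},
  ],
)

```text
clock: 1.77
tcp_pos: [0.3287, -0.2685, 0.2311]
orientation: [-0.0, 0.708, 0.707, 0.0]
wrist_force: [0.5, -0.4, 0.6]
finger_gap: 0.0856
grip_force: 0.0
```

Request:
servo_tool(
  increments=[
    {"grip": 0, "x": 33, "y": 20.8, "z": 0, "roll": 0},
    {"grip": 0, "x": 33, "y": 20.8, "z": 0, "roll": 0},
    {"grip": 0, "x": 33, "y": 20.8, "z": 0, "roll": 0},
    {"grip": 0, "x": 33, "y": 20.8, "z": 0, "roll": 0},
    {"grip": 0, "x": 33, "y": 20.8, "z": 0, "roll": 0},
  ],
)

```text
clock: 2.18
tcp_pos: [0.4328, -0.1035, 0.2311]
orientation: [-0.0, 0.707, 0.707, -0.0]
wrist_force: [1.2, -0.8, 0.1]
finger_gap: 0.0853
grip_force: 0.0
```

Request:
servo_tool(
  increments=[
    {"grip": 0, "x": 33, "y": 20.8, "z": 0, "roll": 0},
    {"grip": 0, "x": 33, "y": 20.8, "z": 0, "roll": 0},
    {"grip": 0, "x": 33, "y": 20.8, "z": 0, "roll": 0},
    {"grip": 0, "x": 33, "y": 20.8, "z": 0, "roll": 0},
    {"grip": 0, "x": 33, "y": 20.8, "z": 0, "roll": 0},
  ],
)

```text
clock: 2.6
tcp_pos: [0.5369, 0.0615, 0.2309]
orientation: [-0.0, 0.707, 0.707, -0.0]
wrist_force: [0.3, -1.0, -0.0]
finger_gap: 0.0853
grip_force: 0.0
```

Request:
servo_tool(
  increments=[
    {"grip": 0, "x": 34, "y": 20.5, "z": 0, "roll": 0},
    {"grip": 0, "x": 34, "y": 20.5, "z": 0, "roll": 0},
    {"grip": 0, "x": 34, "y": 20.5, "z": 30, "roll": 0},
    {"grip": 0, "x": 0, "y": 0, "z": 38, "roll": 0},
    {"grip": 0, "x": 0, "y": 0, "z": 38, "roll": 0},
  ],
)

```text
clock: 3.02
tcp_pos: [0.5963, 0.1583, 0.1292]
orientation: [0.001, 0.706, 0.708, 0.001]
wrist_force: [-0.0, -0.2, -0.7]
finger_gap: 0.0855
grip_force: 0.0
```

```bash
python3 - <<'E'
from h import *
T=snap("top","t1");S=snap("side","s1")
m=np.zeros((480,800,3),np.uint8)
m[:,:400]=cv2.resize(T[130:250,210:310],(400,480));m[:,400:]=cv2.resize(S[190:310,250:350],(400,480))
cv2.imwrite("pics/z1.png",m[:,:,::-1]);s=env.get_state();print(s["tcp_pos"])
for z in (.01,.038):print(proj("top",[.5985,.164,z]),proj("side",[.5985,.164,z]))
E
```

```text
[0.58911842 0.15589171 0.12251056]
[258.67700171 198.1253941 ] [296.87593265 269.7521469 ]
[257.16983958 196.55727366] [296.0426138 262.0657652]
```

View pics/z1.png

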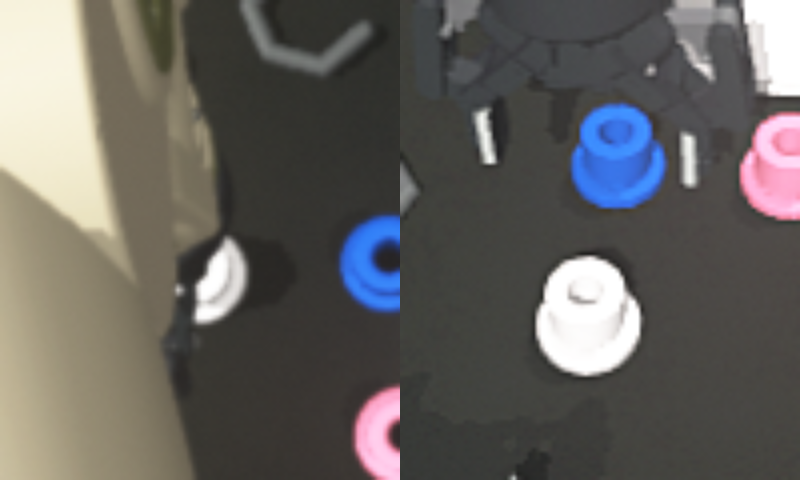

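The side view shows the open fingers straddling above the collar, which has not moved (crop (585,290), i.e. side (296,262)). I'll let the arm settle and read the pose.

Request:
servo_tool(
  increments=[
    {"grip": 0, "x": 0, "y": 0, "z": 0, "roll": 0},
    {"grip": 0, "x": 0, "y": 0, "z": 0, "roll": 0},
  ],
)

```text
clock: 3.28
tcp_pos: [0.5958, 0.1557, 0.1323]
orientation: [0.001, 0.707, 0.707, 0.001]
wrist_force: [-0.5, -1.0, 0.5]
finger_gap: 0.0855
grip_force: 0.0
```

Request:
servo_tool(
  increments=[
    {"grip": 0, "x": 8.3, "y": 2.7, "z": 20, "roll": 0},
    {"grip": 0, "x": 0, "y": 0, "z": 25, "roll": 0},
    {"grip": 0, "x": 0, "y": 0, "z": 25, "roll": 0},
    {"grip": 0, "x": 0, "y": 0, "z": 20, "roll": 0},
    {"grip": 0, "x": 0, "y": 0, "z": 0, "roll": 0},
  ],
)

```text
clock: 3.7
tcp_pos: [0.5969, 0.1635, 0.0393]
orientation: [-0.0, 0.708, 0.707, -0.001]
wrist_force: [-0.6, -0.5, -0.3]
finger_gap: 0.0853
grip_force: 0.0
```

Request:
servo_tool(
  increments=[
    {"grip": 0, "x": 0.5, "y": 1.6, "z": 15, "roll": 0},
    {"grip": 0, "x": 0, "y": 0, "z": 10, "roll": 0},
    {"grip": 0, "x": 0, "y": 0, "z": 4.5, "roll": 0},
    {"grip": 0, "x": 0, "y": 0, "z": 0, "roll": 0},
    {"grip": 0, "x": 0, "y": 0, "z": 0, "roll": 0},
  ],
)

```text
clock: 4.12
tcp_pos: [0.5997, 0.1646, 0.0118]
orientation: [0.0, 0.707, 0.707, 0.0]
wrist_force: [-1.0, -0.3, 0.3]
finger_gap: 0.0853
grip_force: 0.0
```

Request:
servo_tool(
  increments=[
    {"grip": 0.3, "x": 0, "y": 0, "z": 0, "roll": 0},
    {"grip": 0.45, "x": 0, "y": 0, "z": 0, "roll": 0},
    {"grip": 0.6, "x": 0, "y": 0, "z": 0, "roll": 0},
    {"grip": 0.7, "x": 0, "y": 0, "z": 0, "roll": 0},
    {"grip": 0.7, "x": 0, "y": 0, "z": 0, "roll": 0},
  ],
  grip_force=50,
)

```text
clock: 4.53
tcp_pos: [0.5996, 0.1648, 0.0114]
orientation: [0.0, 0.707, 0.707, 0.0]
wrist_force: [0.3, 0.3, 4.9]
finger_gap: 0.0389
grip_force: 50.6
```

Request:
servo_tool(
  increments=[
    {"grip": 0.7, "x": 0, "y": 0, "z": -8, "roll": 0},
    {"grip": 0.7, "x": 0, "y": 0, "z": -20, "roll": 0},
    {"grip": 0.7, "x": 0, "y": 0, "z": -30, "roll": 0},
    {"grip": 0.7, "x": 0, "y": 0, "z": -30, "roll": 0},
    {"grip": 0.7, "x": 0, "y": 0, "z": -30, "roll": 0},
  ],
)

```text
clock: 4.95
tcp_pos: [0.5984, 0.1646, 0.1299]
orientation: [-0.0, 0.707, 0.707, -0.001]
wrist_force: [1.9, 0.7, -0.2]
finger_gap: 0.0385
grip_force: 50.3
```

Request:
servo_tool(
  increments=[
    {"grip": 0.7, "x": 0, "y": 0, "z": -30, "roll": 0},
    {"grip": 0.7, "x": 0, "y": 0, "z": -30, "roll": 0},
    {"grip": 0.7, "x": 0, "y": 0, "z": -18, "roll": 0},
    {"grip": 0.7, "x": -15, "y": 0, "z": -4, "roll": 0},
    {"grip": 0.7, "x": -25, "y": -3, "z": 0, "roll": 0},
  ],
)

```text
clock: 5.37
tcp_pos: [0.5972, 0.1258, 0.2128]
orientation: [0.001, 0.706, 0.708, 0.002]
wrist_force: [-0.2, -1.0, 0.1]
finger_gap: 0.0385
grip_force: 50.3
```

Request:
servo_tool(
  increments=[
    {"grip": 0.7, "x": -28, "y": -3, "z": 0, "roll": 0},
    {"grip": 0.7, "x": -28, "y": -3, "z": 0, "roll": 0},
    {"grip": 0.7, "x": -28, "y": -3, "z": 0, "roll": 0},
    {"grip": 0.7, "x": -28, "y": -3, "z": 0, "roll": 0},
    {"grip": 0.7, "x": -28, "y": -3, "z": 0, "roll": 0},
  ],
)

```text
clock: 5.78
tcp_pos: [0.5798, -0.0171, 0.2098]
orientation: [-0.001, 0.707, 0.707, -0.001]
wrist_force: [0.8, 0.4, -0.5]
finger_gap: 0.0385
grip_force: 50.3
```

Request:
servo_tool(
  increments=[
    {"grip": 0.7, "x": -28, "y": -3, "z": 0, "roll": 0},
    {"grip": 0.7, "x": -25, "y": -2, "z": 0, "roll": 0},
    {"grip": 0.7, "x": -15, "y": 0, "z": 0, "roll": 0},
    {"grip": 0.7, "x": 0, "y": 0, "z": 0, "roll": 0},
    {"grip": 0.7, "x": 0, "y": 0, "z": 0, "roll": 0},
  ],
)

```text
clock: 6.2
tcp_pos: [0.5751, -0.0844, 0.2099]
orientation: [-0.001, 0.708, 0.706, -0.0]
wrist_force: [-0.7, 0.5, -0.7]
finger_gap: 0.0387
grip_force: 50.3
```

```bash
python3 - <<'E'
from h import *
T=snap("top","t2");S=snap("side","s2")
m=np.zeros((480,800,3),np.uint8)
m[:,:400]=cv2.resize(T[130:250,330:430],(400,480));m[:,400:]=cv2.resize(S[70:190,280:380],(400,480))
cv2.imwrite("pics/z2.png",m[:,:,::-1]);s=env.get_state();p=s["tcp_pos"];print(p,s["clock"])
for z in (-.0114,-.0014,.0266):
  q=p+[0,0,z];print((proj("side",q)-[280,70])*4+[400,0],(proj("top",q)-[330,130])*4)
print((proj("side",[.5745,-.1187,.143])-[280,70])*4+[400,0])
E
```

```text
[ 0.57536858 -0.08293171  0.21017459] 6.3
[583.53217693 230.78165682] [229.81830961 270.50361342]
[583.48020001 215.35978925] [235.21527476 267.65386573]
[583.3289442  170.75128116] [251.27303592 259.17530868]
[594.66499277 275.57928208]
```

View pics/z2.png

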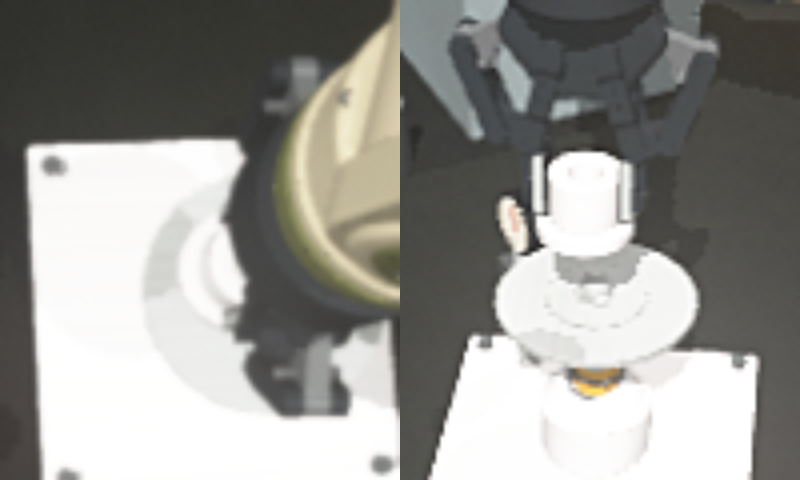

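The side view shows the collar level in the fingers (barrel centre crop x≈583). The spindle and disc axis is at crop x≈597 and the nose at about (598,285), which agrees with the estimate to about 1 mm. Next I'll move over the nose and approach slowly.

Request:
servo_tool(
  increments=[
    {"grip": 0.7, "x": -15, "y": -0.7, "z": 0, "roll": 0},
    {"grip": 0.7, "x": -14, "y": -0.7, "z": 0, "roll": 0},
    {"grip": 0.7, "x": -8, "y": 0, "z": 0, "roll": 0},
    {"grip": 0.7, "x": 0, "y": 0, "z": 0, "roll": 0},
    {"grip": 0.7, "x": 0, "y": 0, "z": 0, "roll": 0},
  ],
  grip_force=30,
)

```text
clock: 6.72
tcp_pos: [0.5744, -0.1203, 0.2105]
orientation: [-0.0, 0.708, 0.707, 0.0]
wrist_force: [0.2, 0.1, -0.2]
finger_gap: 0.0386
grip_force: 50.3
```

Request:
servo_tool(
  increments=[
    {"grip": 0.7, "x": 0, "y": 0, "z": 8, "roll": 0},
    {"grip": 0.7, "x": 0, "y": 0, "z": 8, "roll": 0},
    {"grip": 0.7, "x": 0, "y": 0, "z": 6, "roll": 0},
    {"grip": 0.7, "x": 0, "y": 0, "z": 3, "roll": 0},
    {"grip": 0.7, "x": 0, "y": 0, "z": 0, "roll": 0},
  ],
)

```text
clock: 7.13
tcp_pos: [0.5737, -0.1197, 0.1841]
orientation: [-0.001, 0.707, 0.707, -0.001]
wrist_force: [-0.1, -0.5, -0.4]
finger_gap: 0.0386
grip_force: 50.3
```

Request:
servo_tool(
  increments=[
    {"grip": 0.7, "x": 0, "y": 0, "z": 4, "roll": 0},
    {"grip": 0.7, "x": 0, "y": 0, "z": 4, "roll": 0},
    {"grip": 0.7, "x": 0, "y": 0, "z": 4, "roll": 0},
    {"grip": 0.7, "x": 0, "y": 0, "z": 4, "roll": 0},
    {"grip": 0.7, "x": 0, "y": 0, "z": 0, "roll": 0},
  ],
)

```text
clock: 7.55
tcp_pos: [0.574, -0.1201, 0.1686]
orientation: [-0.001, 0.707, 0.707, -0.0]
wrist_force: [-0.3, -0.3, -0.2]
finger_gap: 0.0384
grip_force: 50.3
```

```bash
python3 - <<'E'
from h import *
T=snap("top","t3");S=snap("side","s3")
m=np.zeros((480,800,3),np.uint8)
m[:,:400]=cv2.resize(T[140:260,350:450],(400,480));m[:,400:]=cv2.resize(S[70:190,280:380],(400,480))
cv2.imwrite("pics/z3.png",m[:,:,::-1]);s=env.get_state();p=s["tcp_pos"];print(p,s["clock"],s["wrist_force"])
for z in (-.0114,.0266):
  q=p+[0,0,z];print((proj("side",q)-[280,70])*4+[400,0])
E
```

```text
[ 0.57435087 -0.12023476  0.16945892] 7.65 [ 0.2078698  -0.23633796 -1.6661472 ]
[595.37574016 253.03241627]
[595.56153845 197.62991547]
```

View pics/z3.png

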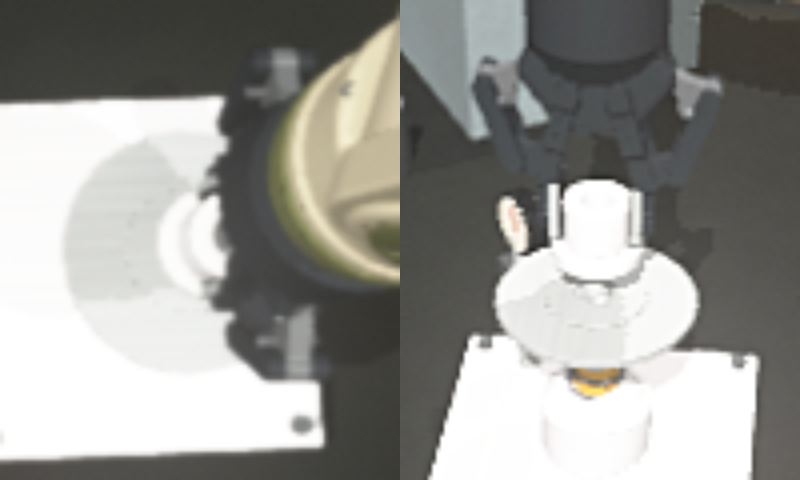

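The collar sits in line with the disc (both at crop x≈597), and the nose is still clear below the flange. I'll descend and feel for contact.

Request:
servo_tool(
  increments=[
    {"grip": 0.7, "x": 0, "y": 0, "z": 2.5, "roll": 0},
    {"grip": 0.7, "x": 0, "y": 0, "z": 2.5, "roll": 0},
    {"grip": 0.7, "x": 0, "y": 0, "z": 2, "roll": 0},
    {"grip": 0.7, "x": 0, "y": 0, "z": 2, "roll": 0},
    {"grip": 0.7, "x": 0, "y": 0, "z": 0, "roll": 0},
  ],
)

```text
clock: 8.07
tcp_pos: [0.5742, -0.1202, 0.1601]
orientation: [-0.0, 0.707, 0.707, -0.0]
wrist_force: [0.8, -0.0, -0.4]
finger_gap: 0.0383
grip_force: 50.3
```

Request:
servo_tool(
  increments=[
    {"grip": 0.7, "x": 0, "y": 0, "z": 1.5, "roll": 0},
    {"grip": 0.7, "x": 0, "y": 0, "z": 1.5, "roll": 0},
    {"grip": 0.7, "x": 0, "y": 0, "z": 0, "roll": 0},
  ],
)

```text
clock: 8.32
tcp_pos: [0.5745, -0.1199, 0.1575]
orientation: [-0.0, 0.707, 0.707, 0.0]
wrist_force: [0.2, 1.5, -0.3]
finger_gap: 0.0386
grip_force: 50.4
```

Request:
servo_tool(
  increments=[
    {"grip": 0.7, "x": 0, "y": 0, "z": 1.5, "roll": 0},
    {"grip": 0.7, "x": 0, "y": 0, "z": 1.5, "roll": 0},
    {"grip": 0.7, "x": 0, "y": 0, "z": 0, "roll": 0},
  ],
)

```text
clock: 8.57
tcp_pos: [0.5745, -0.1193, 0.1547]
orientation: [-0.0, 0.707, 0.707, 0.001]
wrist_force: [0.6, 5.0, 2.1]
finger_gap: 0.0386
grip_force: 50.6
```

Contact pushes the tool +y, so I'll shift +y.

Request:
servo_tool(
  increments=[
    {"grip": 0.7, "x": 1.5, "y": 0, "z": 0, "roll": 0},
    {"grip": 0.7, "x": 0, "y": 0, "z": 0, "roll": 0},
  ],
)

```text
clock: 8.73
tcp_pos: [0.5745, -0.1188, 0.1546]
orientation: [0.0, 0.707, 0.707, -0.0]
wrist_force: [-0.2, 1.9, 0.5]
finger_gap: 0.0388
grip_force: 50.5
```

Request:
servo_tool(
  increments=[
    {"grip": 0.7, "x": 0, "y": 0, "z": 1, "roll": 0},
    {"grip": 0.7, "x": 0, "y": 0, "z": 0, "roll": 0},
  ],
)

```text
clock: 8.9
tcp_pos: [0.5745, -0.1186, 0.1536]
orientation: [-0.0, 0.707, 0.707, 0.0]
wrist_force: [-0.3, 2.9, 1.3]
finger_gap: 0.0388
grip_force: 50.6
```

Request:
servo_tool(
  increments=[
    {"grip": 0.7, "x": 1, "y": 0, "z": 0, "roll": 0},
    {"grip": 0.7, "x": 0, "y": 0, "z": 1, "roll": 0},
    {"grip": 0.7, "x": 0, "y": 0, "z": 0, "roll": 0},
  ],
)

```text
clock: 9.15
tcp_pos: [0.5745, -0.1179, 0.1525]
orientation: [0.0, 0.707, 0.707, -0.0]
wrist_force: [-0.3, 1.3, 0.2]
finger_gap: 0.0389
grip_force: 50.5
```

Request:
servo_tool(
  increments=[
    {"grip": 0.7, "x": 0.5, "y": 0, "z": 1, "roll": 0},
    {"grip": 0.7, "x": 0, "y": 0, "z": 0, "roll": 0},
  ],
)

```text
clock: 9.32
tcp_pos: [0.5744, -0.1173, 0.1514]
orientation: [-0.0, 0.707, 0.707, -0.0]
wrist_force: [0.6, 1.5, -0.7]
finger_gap: 0.0389
grip_force: 50.4
```

Request:
servo_tool(
  increments=[
    {"grip": 0.7, "x": 0.5, "y": 0, "z": 1, "roll": 0},
    {"grip": 0.7, "x": 0, "y": 0, "z": 1, "roll": 0},
    {"grip": 0.7, "x": 0, "y": 0, "z": 0, "roll": 0},
  ],
)

```text
clock: 9.57
tcp_pos: [0.5744, -0.1166, 0.1494]
orientation: [-0.0, 0.707, 0.707, 0.0]
wrist_force: [0.3, 1.8, 0.4]
finger_gap: 0.0388
grip_force: 50.5
```

Request:
servo_tool(
  increments=[
    {"grip": 0.7, "x": 0, "y": 0, "z": 1, "roll": 0},
    {"grip": 0.7, "x": 0, "y": 0, "z": 1, "roll": 0},
    {"grip": 0.7, "x": 0, "y": 0, "z": 0, "roll": 0},
  ],
)

```text
clock: 9.82
tcp_pos: [0.5742, -0.1163, 0.1476]
orientation: [-0.0, 0.707, 0.707, 0.0]
wrist_force: [-1.5, 3.8, 2.1]
finger_gap: 0.0384
grip_force: 50.7
```

Request:
servo_tool(
  increments=[
    {"grip": 0.7, "x": 1, "y": -0.3, "z": 0, "roll": 0},
    {"grip": 0.7, "x": 0, "y": 0, "z": 0.5, "roll": 0},
    {"grip": 0.7, "x": 0, "y": 0, "z": 0, "roll": 0},
  ],
)

```text
clock: 10.07
tcp_pos: [0.5742, -0.1159, 0.1473]
orientation: [0.0, 0.707, 0.707, -0.0]
wrist_force: [-0.4, 2.2, 2.4]
finger_gap: 0.0388
grip_force: 50.7
```

Request:
servo_tool(
  increments=[
    {"grip": 0.7, "x": 0, "y": 0, "z": 0.8, "roll": 0},
    {"grip": 0.7, "x": 0, "y": 0, "z": 0, "roll": 0},
  ],
)

```text
clock: 10.23
tcp_pos: [0.5744, -0.1159, 0.1468]
orientation: [0.0, 0.707, 0.707, 0.0]
wrist_force: [-0.6, 2.1, 4.5]
finger_gap: 0.0387
grip_force: 50.9
```

Request:
servo_tool(
  increments=[
    {"grip": 0.7, "x": 0.5, "y": 0, "z": 0.7, "roll": 0},
    {"grip": 0.7, "x": 0, "y": 0, "z": 0, "roll": 0},
  ],
)

```text
clock: 10.4
tcp_pos: [0.5745, -0.1157, 0.1464]
orientation: [0.001, 0.707, 0.707, -0.0]
wrist_force: [-2.2, 1.3, 6.0]
finger_gap: 0.0388
grip_force: 50.9
```

Request:
servo_tool(
  increments=[
    {"grip": 0.7, "x": 0, "y": 0, "z": 0.7, "roll": 0},
    {"grip": 0.7, "x": 0, "y": 0, "z": 0, "roll": 0},
  ],
)

```text
clock: 10.57
tcp_pos: [0.5747, -0.1159, 0.146]
orientation: [0.001, 0.707, 0.707, 0.0]
wrist_force: [-1.2, 0.4, 6.0]
finger_gap: 0.0382
grip_force: 51.0
```

Lateral forces are small and the vertical force shows the balls. I'll continue in small steps.

Request:
servo_tool(
  increments=[
    {"grip": 0.7, "x": 0, "y": 0, "z": 0.7, "roll": 0},
    {"grip": 0.7, "x": 0, "y": 0, "z": 0.5, "roll": 0},
    {"grip": 0.7, "x": 0, "y": 0, "z": 0, "roll": 0},
  ],
)

```text
clock: 10.82
tcp_pos: [0.5747, -0.1158, 0.1445]
orientation: [0.001, 0.707, 0.707, 0.0]
wrist_force: [-1.1, 0.9, 3.7]
finger_gap: 0.0388
grip_force: 50.8
```

Request:
servo_tool(
  increments=[
    {"grip": 0.7, "x": 0, "y": 0, "z": 0.7, "roll": 0},
    {"grip": 0.7, "x": 0, "y": 0, "z": 0, "roll": 0},
  ],
)

```text
clock: 10.98
tcp_pos: [0.5746, -0.1157, 0.1432]
orientation: [0.001, 0.707, 0.707, -0.0]
wrist_force: [-0.5, 1.0, 3.3]
finger_gap: 0.0389
grip_force: 50.7
```

Request:
servo_tool(
  increments=[
    {"grip": 0.7, "x": 0.3, "y": 0, "z": 1.5, "roll": 0},
    {"grip": 0.7, "x": 0, "y": 0, "z": 1.5, "roll": 0},
    {"grip": 0.7, "x": 0, "y": 0, "z": 1.5, "roll": 0},
    {"grip": 0.7, "x": 0, "y": 0, "z": 0, "roll": 0},
  ],
)

```text
clock: 11.32
tcp_pos: [0.5745, -0.1156, 0.1386]
orientation: [0.001, 0.707, 0.707, -0.0]
wrist_force: [0.2, -0.8, 3.3]
finger_gap: 0.0384
grip_force: 50.6
```

Request:
servo_tool(
  increments=[
    {"grip": 0.7, "x": 0, "y": 0, "z": 1.5, "roll": 0},
    {"grip": 0.7, "x": 0, "y": 0, "z": 1.5, "roll": 0},
    {"grip": 0.7, "x": 0, "y": 0, "z": 1.5, "roll": 0},
    {"grip": 0.7, "x": 0, "y": 0, "z": 0, "roll": 0},
  ],
)

```text
clock: 11.65
tcp_pos: [0.5745, -0.1156, 0.1341]
orientation: [0.001, 0.707, 0.707, -0.0]
wrist_force: [0.4, -1.9, 3.1]
finger_gap: 0.0383
grip_force: 50.6
```

Request:
servo_tool(
  increments=[
    {"grip": 0.7, "x": -0.4, "y": 0, "z": 1.5, "roll": 0},
    {"grip": 0.7, "x": 0, "y": 0, "z": 1.5, "roll": 0},
    {"grip": 0.7, "x": 0, "y": 0, "z": 1.5, "roll": 0},
    {"grip": 0.7, "x": 0, "y": 0, "z": 1.5, "roll": 0},
    {"grip": 0.7, "x": 0, "y": 0, "z": 1.5, "roll": 0},
  ],
)

```text
clock: 12.07
tcp_pos: [0.5745, -0.1156, 0.1271]
orientation: [0.001, 0.707, 0.707, 0.0]
wrist_force: [-0.8, 0.5, 7.2]
finger_gap: 0.0385
grip_force: 51.0
```

Request:
servo_tool(
  increments=[
    {"grip": 0.7, "x": 0, "y": 0, "z": 1.5, "roll": 0},
    {"grip": 0.7, "x": 0, "y": 0, "z": 1.5, "roll": 0},
    {"grip": 0.7, "x": 0, "y": 0, "z": 1.5, "roll": 0},
    {"grip": 0.7, "x": 0, "y": 0, "z": 1.5, "roll": 0},
    {"grip": 0.7, "x": 0, "y": 0, "z": 1.5, "roll": 0},
  ],
)

```text
clock: 12.48
tcp_pos: [0.5745, -0.1156, 0.1196]
orientation: [0.001, 0.707, 0.707, 0.0]
wrist_force: [-1.5, 1.0, 6.4]
finger_gap: 0.0387
grip_force: 51.0
```

Request:
servo_tool(
  increments=[
    {"grip": 0.7, "x": 0, "y": 0, "z": 1.5, "roll": 0},
    {"grip": 0.7, "x": 0, "y": 0, "z": 1.5, "roll": 0},
    {"grip": 0.7, "x": 0, "y": 0, "z": 1.5, "roll": 0},
    {"grip": 0.7, "x": 0, "y": 0, "z": 1.5, "roll": 0},
    {"grip": 0.7, "x": 0, "y": 0, "z": 0, "roll": 0},
  ],
)

```text
clock: 12.9
tcp_pos: [0.5745, -0.1156, 0.1132]
orientation: [0.0, 0.707, 0.707, 0.0]
wrist_force: [-0.5, -0.4, 4.2]
finger_gap: 0.0388
grip_force: 50.7
```

Request:
servo_tool(
  increments=[
    {"grip": 0.7, "x": 0, "y": 0, "z": 1, "roll": 0},
    {"grip": 0.7, "x": 0, "y": 0, "z": 1, "roll": 0},
    {"grip": 0.7, "x": 0, "y": 0, "z": 1, "roll": 0},
    {"grip": 0.7, "x": 0, "y": 0, "z": 1, "roll": 0},
  ],
)

```text
clock: 13.23
tcp_pos: [0.5745, -0.1157, 0.1096]
orientation: [0.001, 0.707, 0.707, 0.0]
wrist_force: [-0.4, -0.1, 7.4]
finger_gap: 0.0391
grip_force: 51.0
```

Now finer steps, one short call at a time near the click.

Request:
servo_tool(
  increments=[
    {"grip": 0.7, "x": 0, "y": 0, "z": 1, "roll": 0},
    {"grip": 0.7, "x": 0, "y": 0, "z": 1, "roll": 0},
    {"grip": 0.7, "x": 0, "y": 0, "z": 1, "roll": 0},
  ],
)

```text
clock: 13.48
tcp_pos: [0.5745, -0.1156, 0.1065]
orientation: [0.001, 0.707, 0.707, 0.0]
wrist_force: [-0.7, 0.5, 5.1]
finger_gap: 0.0385
grip_force: 51.0
```

Request:
servo_tool(
  increments=[
    {"grip": 0.7, "x": 0, "y": 0, "z": 1, "roll": 0},
    {"grip": 0.7, "x": 0, "y": 0, "z": 0.7, "roll": 0},
  ],
)

```text
clock: 13.65
tcp_pos: [0.5745, -0.1156, 0.1042]
orientation: [0.0, 0.707, 0.707, 0.0]
wrist_force: [1.2, -0.6, 1.3]
finger_gap: 0.0386
grip_force: 50.5
```

Request:
servo_tool(
  increments=[
    {"grip": 0.7, "x": 0, "y": 0, "z": 0.7, "roll": 0},
  ],
)

```text
clock: 13.73
tcp_pos: [0.5743, -0.1154, 0.1032]
orientation: [-0.0, 0.707, 0.707, 0.0]
wrist_force: [0.3, 0.5, 1.1]
finger_gap: 0.0384
grip_force: 50.5
```

The force dropped at TCP z≈0.104, probably the click. I'll push a little further to check.

Request:
servo_tool(
  increments=[
    {"grip": 0.7, "x": 0, "y": 0, "z": 0.5, "roll": 0},
    {"grip": 0.7, "x": 0, "y": 0, "z": 0, "roll": 0},
  ],
)

```text
clock: 13.9
tcp_pos: [0.5742, -0.1153, 0.1028]
orientation: [-0.0, 0.707, 0.707, -0.0]
wrist_force: [0.7, -0.7, 1.1]
finger_gap: 0.0387
grip_force: 50.6
```

Request:
servo_tool(
  increments=[
    {"grip": 0.7, "x": 0, "y": 0, "z": 0.5, "roll": 0},
    {"grip": 0.7, "x": 0, "y": 0, "z": 0, "roll": 0},
  ],
)

```text
clock: 14.07
tcp_pos: [0.5742, -0.1153, 0.1027]
orientation: [-0.0, 0.707, 0.707, 0.0]
wrist_force: [0.2, 0.3, 2.3]
finger_gap: 0.0385
grip_force: 50.7
```

Request:
servo_tool(
  increments=[
    {"grip": 0.7, "x": 0, "y": 0, "z": 0.7, "roll": 0},
    {"grip": 0.7, "x": 0, "y": 0, "z": 0, "roll": 0},
  ],
)

```text
clock: 14.23
tcp_pos: [0.5742, -0.1153, 0.1021]
orientation: [0.0, 0.707, 0.707, 0.0]
wrist_force: [0.0, 0.7, 5.4]
finger_gap: 0.0386
grip_force: 50.8
```

Request:
servo_tool(
  increments=[
    {"grip": 0.7, "x": 0, "y": 0, "z": 0.5, "roll": 0},
    {"grip": 0.7, "x": 0, "y": 0, "z": 0, "roll": 0},
  ],
)

```text
clock: 14.4
tcp_pos: [0.5742, -0.1153, 0.1016]
orientation: [0.0, 0.707, 0.707, 0.0]
wrist_force: [0.2, 0.7, 5.2]
finger_gap: 0.0387
grip_force: 50.9
```

Request:
servo_tool(
  increments=[
    {"grip": 0.7, "x": 0, "y": 0, "z": 0.6, "roll": 0},
    {"grip": 0.7, "x": 0, "y": 0, "z": 0, "roll": 0},
  ],
)

```text
clock: 14.57
tcp_pos: [0.5742, -0.1153, 0.1009]
orientation: [0.0, 0.707, 0.707, 0.0]
wrist_force: [-0.1, 0.7, 3.8]
finger_gap: 0.0384
grip_force: 50.9
```

Request:
servo_tool(
  increments=[
    {"grip": 0.7, "x": 0, "y": 0, "z": 0.6, "roll": 0},
    {"grip": 0.7, "x": 0, "y": 0, "z": 0, "roll": 0},
  ],
)

```text
clock: 14.73
tcp_pos: [0.5742, -0.1153, 0.1003]
orientation: [0.0, 0.707, 0.707, 0.0]
wrist_force: [0.2, 0.8, 4.6]
finger_gap: 0.0386
grip_force: 50.9
```

Request:
servo_tool(
  increments=[
    {"grip": 0.7, "x": 0, "y": 0, "z": 0.6, "roll": 0},
    {"grip": 0.7, "x": 0, "y": 0, "z": 0, "roll": 0},
  ],
)

```text
clock: 14.9
tcp_pos: [0.5742, -0.1153, 0.1003]
orientation: [0.0, 0.707, 0.707, 0.0]
wrist_force: [-0.8, 0.1, 7.8]
finger_gap: 0.0385
grip_force: 51.2
```

Request:
servo_tool(
  increments=[
    {"grip": 0.7, "x": 0, "y": 0, "z": 0.6, "roll": 0},
    {"grip": 0.7, "x": 0, "y": 0, "z": 0, "roll": 0},
  ],
)

```text
clock: 15.07
tcp_pos: [0.5742, -0.1153, 0.1003]
orientation: [0.0, 0.707, 0.707, 0.0]
wrist_force: [-3.4, 1.2, 12.4]
finger_gap: 0.0384
grip_force: 51.5
```

The TCP has stopped moving while the force rose to 12 N, so this is the rigid stop and the collar has clicked. Now I'll ease off, release and retreat.

Request:
servo_tool(
  increments=[
    {"grip": 0.7, "x": 0, "y": 0, "z": -0.7, "roll": 0},
    {"grip": 0.7, "x": 0, "y": 0, "z": -0.7, "roll": 0},
    {"grip": 0.55, "x": 0, "y": 0, "z": 0, "roll": 0},
    {"grip": 0.4, "x": 0, "y": 0, "z": 0, "roll": 0},
    {"grip": 0.25, "x": 0, "y": 0, "z": 0, "roll": 0},
  ],
)

```text
clock: 15.48
tcp_pos: [0.5736, -0.1153, 0.0998]
orientation: [-0.001, 0.707, 0.707, -0.0]
wrist_force: [-0.5, -0.1, -0.4]
finger_gap: 0.0616
grip_force: 0.0
```

Request:
servo_tool(
  increments=[
    {"grip": 0.25, "x": 0, "y": 0, "z": 0, "roll": 0},
    {"grip": 0.25, "x": 0, "y": 0, "z": -5, "roll": 0},
    {"grip": 0.25, "x": 0, "y": 0, "z": -15, "roll": 0},
    {"grip": 0.25, "x": 0, "y": 0, "z": -20, "roll": 0},
    {"grip": 0.25, "x": 0, "y": 0, "z": -25, "roll": 0},
  ],
)

```text
clock: 15.9
tcp_pos: [0.5729, -0.115, 0.1647]
orientation: [-0.002, 0.707, 0.707, -0.001]
wrist_force: [-0.5, -0.8, 0.3]
finger_gap: 0.0641
grip_force: 0.0
```

Request:
servo_tool(
  increments=[
    {"grip": 0.25, "x": 0, "y": 0, "z": -25, "roll": 0},
    {"grip": 0.25, "x": 0, "y": 0, "z": -20, "roll": 0},
    {"grip": 0.25, "x": 0, "y": 0, "z": -10, "roll": 0},
    {"grip": 0.25, "x": 0, "y": 0, "z": 0, "roll": 0},
    {"grip": 0.25, "x": 0, "y": 0, "z": 0, "roll": 0},
  ],
)

```text
clock: 16.32
tcp_pos: [0.5743, -0.1154, 0.2202]
orientation: [0.0, 0.707, 0.707, 0.0]
wrist_force: [-0.9, 0.7, -0.6]
finger_gap: 0.0641
grip_force: 0.0
```

```bash
python3 - <<'E'
from h import *
S=snap("side","s4")
cv2.imwrite("pics/z4.png",cv2.resize(S[60:190,270:390],(720,600)[:2],interpolation=cv2.INTER_CUBIC)[:,:,::-1]) if 0 else cv2.imwrite("pics/z4.png",cv2.resize(S[70:190,280:380],(500,600))[:,:,::-1])
s=env.get_state();print(s["tcp_pos"],s["clock"],s["wrist_force"])
for z in(.089,.127,.117,.155): print(z,(proj("side",[.5742,-.1165,z])-[280,70])*5)
E
```

```text
[ 0.57369132 -0.11522969  0.21923039] 16.3667 [-0.32064033 -0.35491053 -0.06373441]
0.089 [242.98559319 436.71398123]
0.127 [243.17794145 374.57179614]
0.117 [243.12662843 391.28386134]
0.155 [243.32427842 326.35006505]
```

View pics/z4.png

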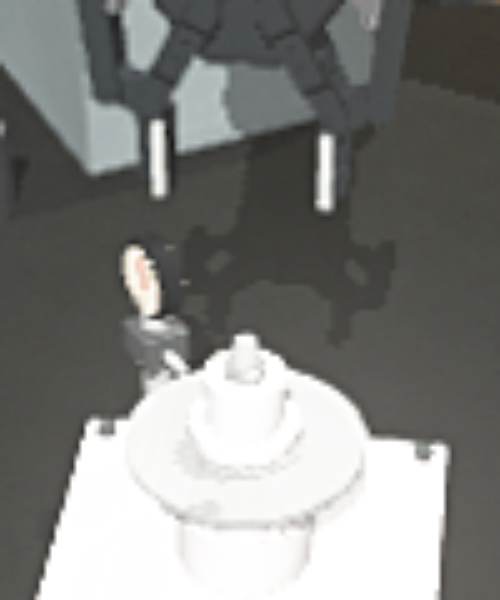

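The picture shows the collar's top rim at about (245,375), which matches a 0.127 top and a 0.089 underside. The disc is held down, the nose stands clear above, and the fingers are free. I'll wait a second to check that the collar does not creep up.

Request:
servo_tool(
  increments=[
    {"grip": 0.25, "x": 0, "y": 0, "z": 0, "roll": 0},
    {"grip": 0.25, "x": 0, "y": 0, "z": 0, "roll": 0},
    {"grip": 0.25, "x": 0, "y": 0, "z": 0, "roll": 0},
    {"grip": 0.25, "x": 0, "y": 0, "z": 0, "roll": 0},
    {"grip": 0.25, "x": 0, "y": 0, "z": 0, "roll": 0},
  ],
)

```text
clock: 16.78
tcp_pos: [0.574, -0.1153, 0.22]
orientation: [-0.0, 0.707, 0.707, -0.0]
wrist_force: [0.1, -0.1, -0.3]
finger_gap: 0.064
grip_force: 0.0
```

Request:
servo_tool(
  increments=[
    {"grip": 0.25, "x": 0, "y": 0, "z": 0, "roll": 0},
    {"grip": 0.25, "x": 0, "y": 0, "z": 0, "roll": 0},
    {"grip": 0.25, "x": 0, "y": 0, "z": 0, "roll": 0},
    {"grip": 0.25, "x": 0, "y": 0, "z": 0, "roll": 0},
    {"grip": 0.25, "x": 0, "y": 0, "z": 0, "roll": 0},
  ],
)

```text
clock: 17.2
tcp_pos: [0.5742, -0.1154, 0.2205]
orientation: [0.0, 0.707, 0.707, -0.0]
wrist_force: [-0.2, 0.0, -0.3]
finger_gap: 0.0643
grip_force: 0.0
```

```bash
python3 - <<'E'
from h import *
a=cv2.imread("pics/s4.png")[:,:,::-1].astype(int);b=env.read_camera("side").astype(int)
d=abs(a-b)[135:180,300:360].max();print("diff",d)
if d<60: print(env.hand_in())
E
```

```text
diff 3
the job is handed in; nothing more can be done
None
```

The collar is clicked onto the spindle and stays down by itself (underside about 89 mm above the bench), the gripper is clear of everything, and the job was handed in at about 17 s; no verdict came back.

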